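# Hold a pastry-guard pane against its corner seal

## Task

We are fitting the end pane of the counter's pastry guard: take the shorter of the two satin-glass panes out of the oak rack and set it gently, upright and right down in the empty end shoe (the one that runs away from you to the corner post), a little short of the rubber seal. Then slide it forward and press it against the seal with a steady push of about 10 N, which squashes the seal about half way, without ever ramming it. I will then tighten the clamp screws, so finish while still gripping the pane and pushing, and leave everything else where it is.

Things in the scene. Friction and masses are not known exactly. Their poses are not given: they have to be found in the camera images.
- end_pane: the shorter pane, the one to fit: upright satin-glass plate 180 long (own x) x 10 thick (own y) x 140 high (own z) mm, steel trim along its top edge, 0.55 to 0.72 kg; both ends alike. Origin: centre of its bottom edge. It stands in either slot of the rack, bottom edge 12 mm above the counter. Grip it by the top edge, across the 10 mm, at mid-length
- front_pane: the longer pane, to be left in the rack's other slot: the same kind of plate, 300 x 10 x 140 mm, about 1.05 kg. Origin and axes as for the end pane.
- rack: fixed oak rack, base 220 (own x) x 190 (own y) x 12 mm. Two slots 13 mm wide along its own x, at y = -45 and +45 mm, between rails 130 mm long, whose tops are 52 mm above the counter; the slot floors are 12 mm up. Origin: centre of its underside.
- guard: fixed frame of the pastry guard: two empty aluminium clamp shoes in an L and two steel corner posts (30 x 30 mm, 175 mm high), one at own x = +121 mm, y = 0 where the shoes meet, one at x = +121, y = +345. The longer front shoe joins the posts. Origin: on the counter under the end shoe's middle line. Own +x points away from the robot, within 0.3 rad of world x
- end_shoe (a point): point on the slot floor of the end shoe, 8 mm above the guard's origin, axes as the guard's. The shoe is a channel along x from x = -130 mm (open near end) to +106 mm (post), lined with slippery white nylon (friction about 0.12); slot centred on y = 0, 16 mm wide, lips flared to about 24 mm, 42 mm above the counter; 48 mm wide over all; clamp-screw heads stick out 10 mm on the -y side
- seal: black rubber bulb seal on the near side of the corner post, facing down the end shoe: 14 mm wide, 10 to 150 mm above the counter. Origin: on the counter under its front face, at guard x = +95 mm, y = 0 when free; it moves with the face. Pushed along guard +x it gives like a spring of 3.33 N per mm (10 N = 3 mm) and is flat and hard at 6 mm
- driver: bystander: screwdriver 170 mm long lying on the counter outside the end shoe
- screw_tin: bystander: small round steel tin of screws, 56 mm across, 22 mm high, outside the end shoe
- platter: bystander: white platter 130 x 230 mm with four eclairs, 35 mm high, inside the guard
- candle: bystander: candle in a glass, 84 mm across, 95 mm high
- card: bystander: small blank tent card on a steel foot, 44 x 85 x 55 mm
- tongs: bystander: steel pastry tongs, 240 mm long, 20 mm high, lying beside the rack

How it is judged (in metres and radians):
On the way:
1. the end pane stands upright on the floor of the end shoe, not yet touching the seal (z of end_pane in the frame of guard below 0.011 m and y of end_pane in the frame of guard between -0.006 and 0.006 m and x of end_pane in the frame of guard between -0.07 and 0.01 m and angle between end_pane's own z axis and vertical below 0.09 rad and contact force between end_pane and seal below 0.3 N), for 0.2 s.
At the end, for the whole second after the job is handed in: the end pane stands upright (within 0.06 rad) and at rest down in the end shoe (bottom within 3 mm of its floor), still gripped by the fingers, and presses on the rubber seal with 5 to 15 N throughout the last second (contact force between end_pane and seal between 5 and 15 N and contact force between the fingers and end_pane above 3 N and z of end_pane in the frame of guard below 0.011 m and y of end_pane in the frame of guard between -0.006 and 0.006 m and angle between the x axis of end_pane and the x axis of guard, either way round below 0.06 rad and angle between end_pane's own z axis and vertical below 0.06 rad and linear speed of end_pane below 0.01 m/s); the arm keeps its last pose, push and grip.
It fails at once if the seal is rammed (more than 30 N) (contact force between end_pane and seal above 30 N).
It fails at once if the pane is dropped or driven hard onto the guard (more than 60 N) (contact force between end_pane and guard above 60 N).
It fails at once if the longer pane is shifted by more than 20 mm (distance of front_pane from where it was at the start of the episode above 0.02 m).
It fails at once if a bystander is shifted by more than 30 mm (distance of any of driver, screw_tin, platter, candle, card, tongs from where it was at the start of the episode above 0.03 m).
It also fails if it takes over 58 s, if anything falls off the work surface, if the arm or the gripper's body presses on something with over 40 N, if the wrist force passes 120 N, or if a joint passes its speed limit or range.

## Robot

A 7-joint arm with a two-finger parallel gripper is mounted at the origin on the work surface. World frame = base frame: x ahead of the robot, y to its left, z up, the work surface at z = 0. Lengths are in mm, angles in rad, forces in N, time in s.
With the tool pointing down it reaches from about 400 to 850 mm from the base axis. Payload 4.5 kg.
Tool frame: the origin (TCP) lies at the very end of the fingers, on their centre line; the grasp point (between the pads) lies 19 mm behind it; z points along the fingers, y is the direction in which the jaws open and shut (so a half turn about z gives the same grasp; the last joint's range is limited). The gripper opens to 85 mm and grips with 20 to 120 N. Pads are 22 mm wide; open, the fingers measure 114 mm over their backs; the gripper's body (76 mm by 85 mm) begins 54 mm behind the grasp point. The pads swing forward as they close: fully open they stand 13 mm farther back than shut.
Start: joints at [1.169, 0.689, -0.195, 1.565, 0.157, 0.902, -0.215], TCP at [263.866, -566.594, 231.317] pointing down, gripper open.
Joint ranges: [-3.01, 3.01], [-0.46, 2.08], [-1.47, 1.51], [0.13, 2.56], [-1, 4.14], [0.04, 2.09], [-2.66, 2.66]. Speed limits (rad/s): [2.57, 2.57, 3.14, 3.14, 3.14, 3.14, 3.14].

## Interface

Orientations are given as a unit quaternion [x, y, z, w].
In Python, from rig import status, snapshot, calibration, manip gives the robot as it stands.
- The arm moves only by the tool servo_tool, never from a script. Its argument "motion" is one flat list of numbers, 5 for each row, row after row: the finger opening in m, from 0 to 0.0854, then the shift along the tool's x, y, z in m, then the turn about the tool's z in degrees. A call has 1 to 10 rows; each row shifts and turns the commanded pose from where the row before left it, along the tool's axes as they then stand; what a row does not reach is not made up. A row lasts 1/12 s, in which the tool goes at most 41.7 mm and 7.16 degrees, less where a joint would pass 70% of its speed; a pose out of reach is approached as far as the arm can. A call is refused whole if a number of a shift passes 0.0417 or a number of a turn 7.16, either way. A call with a gripper value outside its range is refused whole. The fingers move at their own pace and stop on an object; "force" is the grip in N (left out, the last holds). Time passes only in rows, so rows that do not move let the fingers close. It gives the time, the measured TCP pose, the force and the opening at its end, in the units of the state.
- status.sense(): the state, without advancing time (a new reading comes with each control period).
- snapshot(name): name is "side" or "top" or "wrist"; returns the picture (420x560x3 uint8, blue, green, red); there is no depth.
- calibration(name): a dict with "vertical_fov" (degrees; the focal length in pixels is half the picture's height over the tangent of half this angle, whatever the lens; pixels are square), "cx", "cy" (the principal point, pixels), "origin" and "orientation" of the camera in the world. Camera axes: x right, y down, z forward; pixel columns grow to the right and rows downward; lengths in mm; the calibration is good to about 2 mm. A picture is of the moment at which its call begins: read the wrist's pose just before it. calibration takes no time and is no camera call; for the wrist camera it gives the pose at the moment of the call.
- manip.close_job(): hands the job in, once; it reports no verdict.
The state is a dict: "clock": time; "joint_pos": joint angles; "dq": joint speeds; "joint_efforts": joint torques, N m; "tool_pos": TCP position; "ee_rot": TCP orientation; "ft_force": force on the tool from outside, world axes, zero at the start; "torque": the same for the moment, N m; "width": finger opening in mm.
Only numpy, scipy, OpenCV 4.12 (cv2) and the standard library are available. Lean on these libraries where they do the work, as an engineer would, in place of code of your own. Each camera call takes 0.05 s, during which the arm holds its last target. There are 200 camera calls.

## Working session

There is one attempt and no reset: what is moved stays moved. The work goes in short steps, Python scripts to look and compute and a tool call to move; the robot and the scene stay as the last step left them, time stands still between calls to the robot, and variables do not carry over. Pictures are saved under pics/ and viewed, about 8 in all and at most 12, crops included, and the job is handed in when it is done.

Besides the shell and the picture viewer there is one more tool, called as name(argument=value, ...) on one line, values as JSON. servo_tool: Moves the arm, as the interface text tells. Its arguments: {"type":"object","properties":{"motion":{"type":"array","items":{"type":"number"}},"force":{"type":"number"}},"required":["motion"]}

```bash
mkdir -p pics; python3 - <<'E'
from rig import status,snapshot,calibration
import cv2
print(status.sense())
for n in("side","top","wrist"):
    print(n,calibration(n)); cv2.imwrite(f"pics/{n}0.png",snapshot(n))
E
```

```text
{'clock': 0.0, 'joint_pos': array([ 1.16878684,  0.68995682, -0.19449641,  1.56639409,  0.15730444,
        0.90253937, -0.21513378]), 'dq': array([-0.00115919,  0.00192473, -0.00077193,  0.00201614,  0.00131946,
       -0.0029387 , -0.00118445]), 'joint_efforts': array([-3.00234533e-04, -5.39627337e+01, -1.26676485e+00, -1.58544838e+01,
        9.01629013e-03,  9.54643590e-03,  4.79254737e-06]), 'tool_pos': array([ 263.49066566, -565.98719505,  230.48724755]), 'ee_rot': array([ 9.76347141e-01,  2.16206734e-01, -2.85302738e-04, -9.09315797e-04]), 'ft_force': array([-0.13574934,  0.30812375,  0.19984941]), 'torque': array([-0.0268721 ,  0.01135699,  0.01999832]), 'width': 85.4740003354365}
side {'vertical_fov': 57.853692950281896, 'cx': 284.33405101298706, 'cy': 206.10559178366609, 'origin': array([323.53607464, 802.08033601, 567.79723577]), 'orientation': array([-0.13607811,  0.85675204, -0.49198348,  0.07355907])}
top {'vertical_fov': 57.253994318960196, 'cx': 277.6834817358984, 'cy': 207.2692216765855, 'origin': array([ 370.99687218,  -35.27241001, 1202.09262979]), 'orientation': array([ 0.70995815, -0.69723081,  0.07973921, -0.05890916])}
wrist {'vertical_fov': 63.876807550283786, 'cx': 275.62501628587785, 'cy': 206.79881945427078, 'origin': array([ 326.88206622, -535.78701362,  374.14898082]), 'orientation': array([ 0.83549717, -0.5319258 , -0.07505969,  0.11560915])}
```

View pics/top0.png

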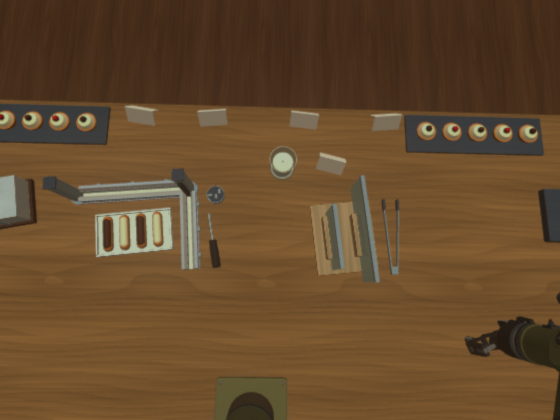

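View pics/side0.png

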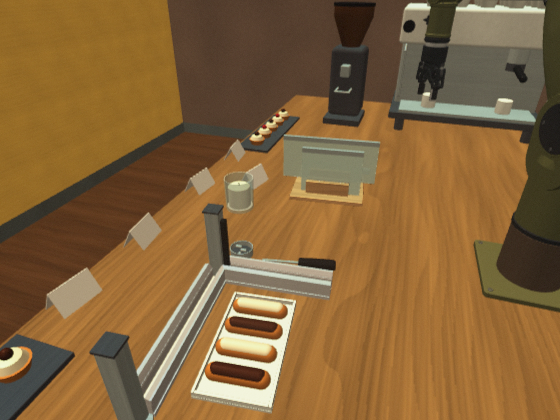

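The top view shows the short pane standing in the rack's left slot (about 336,237) and the long pane on the right (365,230). The end shoe runs from (191,268) to the post (182,180). The side view agrees with this. I'll zoom in on both for exact pixel positions.

```bash
python3 - <<'E'
import cv2,numpy as np
im=cv2.imread("pics/top0.png")
a=im[165:275,160:225]; b=im[170:280,305:400]
f=5
o=np.hstack([cv2.resize(c,None,fx=f,fy=f,interpolation=cv2.INTER_CUBIC) for c in(a,b)])
o=cv2.convertScaleAbs(o,alpha=1.5,beta=10)
for k in range(0,110,10): cv2.putText(o,str(k),(0,k*f+4),0,.35,(0,255,255),1); cv2.line(o,(20,k*f),(26,k*f),(0,255,255),1)
cv2.imwrite("pics/zoom.png",o); print(o.shape)
E
```

```text
(550, 800, 3)
```

View pics/zoom.png

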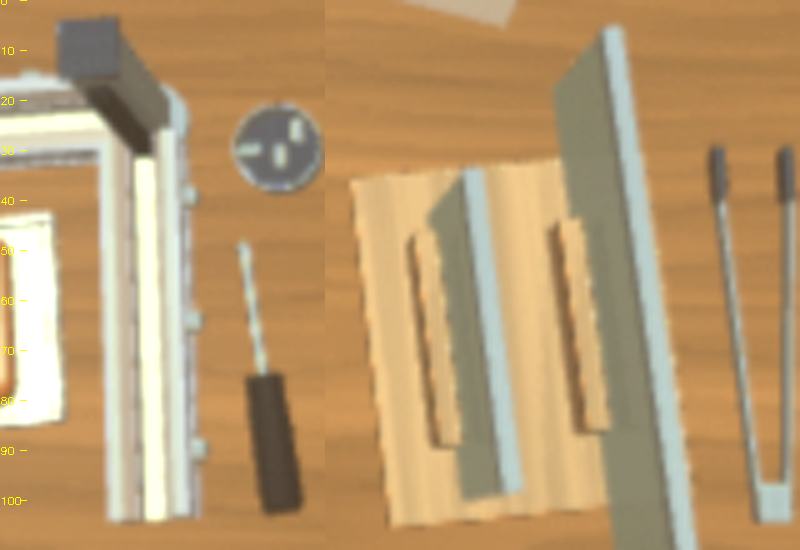

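The zoom shows the short pane's top edge running from (473,170) to (511,492). The post top is centred at about (89,48), and the shoe's near end at lip height is centred at (147,520).

```bash
cat > h.py <<'E'
import numpy as np, cv2
from scipy.spatial.transform import Rotation as R
from rig import status,snapshot,calibration
def cast(c,u,v,z):
    f=210/np.tan(np.radians(c["vertical_fov"]/2))
    d=R.from_quat(c["orientation"]).apply([(u-c["cx"])/f,(v-c["cy"])/f,1]); o=c["origin"]
    return o+d*(z-o[2])/d[2]
def proj(c,p):
    f=210/np.tan(np.radians(c["vertical_fov"]/2))
    q=R.from_quat(c["orientation"]).inv().apply(np.array(p)-c["origin"])
    return q[...,0]/q[...,2]*f+c["cx"], q[...,1]/q[...,2]*f+c["cy"]
def yaw(a,b): return np.degrees(np.arctan2(b[1]-a[1],b[0]-a[0]))
E
python3 - <<'E'
from h import *
c=calibration("top")
def z1(x,y,z): return cast(c,160+(x+.5)/5-.5,165+(y+.5)/5-.5,z)
def z2(x,y,z): return cast(c,305+(x-325+.5)/5-.5,170+(y+.5)/5-.5,z)
a=z2(511,492,152);b=z2(473,170,152);print("pane",a,b,(a+b)/2,yaw(a,b),np.linalg.norm(a-b))
p=z1(89,48,175);n=z1(146.5,520,42);print("post,near",p,n,yaw(n,p),np.linalg.norm((p-n)[:2]))
n2=z1(154,520,8);q=z1(145,157,8);print("floor",n2,q,yaw(n2,q))
s=status.sense();r=R.from_quat(s["ee_rot"]);print(r.as_matrix())
E
```

```text
pane [ 415.97108533 -241.32171002  152.        ] [ 594.10965737 -223.05210845  152.        ] [ 505.04037135 -232.18690923  152.        ] 5.855688549502006 179.07297169058214
post,near [662.45784684 212.85079429 175.        ] [411.52392976 192.24734504  42.        ] 4.693859606568938 251.77834073842988
floor [412.78532614 194.37492362   8.        ] [639.30566333 213.40006648   8.        ] 4.800928990509469
[[ 9.06481280e-01  4.22245400e-01 -7.14928333e-04]
 [ 4.22245990e-01 -9.06480409e-01  1.26204409e-03]
 [-1.15176214e-04 -1.44589497e-03 -9.99998948e-01]]
```

servo_tool(motion=[0.085, 0, 0, 0, 6.4, 0.085, 0, 0, 0, 6.4, 0.085, 0, 0, 0, 6.3, 0.085, 0.012, -0.013, 0, 0, 0.085, 0.024, -0.027, 0, 0, 0.085, 0.024, -0.027, 0, 0, 0.085, 0.024, -0.027, 0, 0, 0.085, 0.024, -0.027, 0, 0, 0.085, 0.024, -0.027, 0, 0, 0.085, 0.024, -0.027, 0, 0])

```text
clock: 0.98
tool_pos: [401.8, -374.9, 231.2]
ee_rot: [0.999, 0.051, -0.0, -0.0]
ft_force: [1.1, 0.5, 0.9]
width: 85.0
```

servo_tool(motion=[0.085, 0.024, -0.027, 0, 0, 0.085, 0.024, -0.027, 0, 0, 0.085, 0.024, -0.027, 0, 0, 0.085, 0.024, -0.027, 0, 0, 0.085, 0.012, -0.014, 0, 0, 0.085, 0, 0, 0, 0, 0.085, 0, 0, 0, 0, 0.085, 0, 0, 0, 0])

```text
clock: 1.65
tool_pos: [495.1, -245.3, 231.1]
ee_rot: [0.999, 0.051, -0.001, 0.0]
ft_force: [-0.2, -0.7, 0.4]
width: 85.1
```

```bash
python3 - <<'E'
from h import *
s=status.sense();c=calibration("wrist");im=snapshot("wrist");cv2.imwrite("pics/w1.png",im)
print(s["clock"],s["tool_pos"],R.from_quat(s["ee_rot"]).as_euler("zyx",degrees=True),s["width"],s["ft_force"])
for x in(-90,90):
  for y in(-5,5):
    t=np.radians(5.86);print(x,y,proj(c,[505+x*np.cos(t)-y*np.sin(t),-232.2+x*np.sin(t)+y*np.cos(t),152]))
E
```

```text
1.65 [ 495.09991607 -245.31921918  231.10125504] [-5.79162744e+00 -7.40806634e-02  1.79947436e+02] 85.13112972099098 [-0.17709437 -0.73310274  0.354933  ]
-90 -5 (np.float64(268.0336301236552), np.float64(315.2010504052977))
-90 5 (np.float64(254.81859893559727), np.float64(315.2063261734336))
90 -5 (np.float64(266.0636653995139), np.float64(57.534442160592675))
90 5 (np.float64(249.6717543555008), np.float64(57.54329361612139))
```

View pics/w1.png

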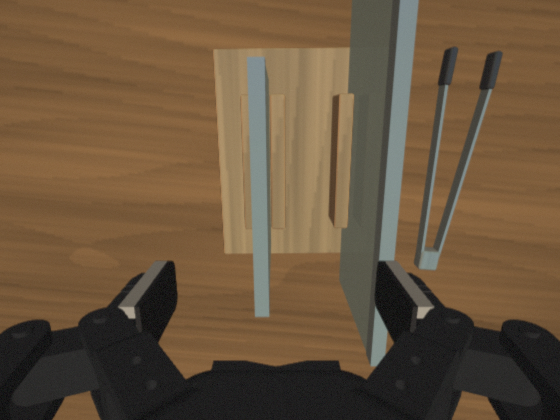

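The wrist view shows the short pane's top edge from (257,58) to (262,316), within about 1 px of my prediction. I'll centre on it and go down.

servo_tool(motion=[0.06, 0.0055, -0.006, 0, 0, 0.06, 0.0055, -0.006, 0, 0, 0.05, 0, 0, 0.015, 0, 0.05, 0, 0, 0.02, 0, 0.05, 0, 0, 0.02, 0, 0.05, 0, 0, 0.02, 0, 0.05, 0, 0, 0.02, 0, 0.05, 0, 0, 0.012, 0, 0.05, 0, 0, 0, 0, 0.05, 0, 0, 0, 0])

```text
clock: 2.53
tool_pos: [505.8, -230.8, 124.0]
ee_rot: [0.999, 0.051, -0.0, -0.0]
ft_force: [-0.2, -0.6, -0.1]
width: 50.2
```

servo_tool(motion=[0.02, 0, 0, 0, 0, 0.02, 0, 0, 0, 0, 0.005, 0, 0, 0, 0, 0.005, 0, 0, 0, 0, 0.005, 0, 0, 0, 0, 0.005, 0, 0, 0, 0, 0.005, 0, 0, 0, 0, 0.005, 0, 0, 0, 0], force=70)

```text
clock: 3.2
tool_pos: [506.7, -231.7, 125.4]
ee_rot: [0.999, 0.051, 0.001, 0.001]
ft_force: [-0.3, 0.2, 6.9]
width: 8.8
```

servo_tool(motion=[0.005, 0, 0, -0.005, 0, 0.005, 0, 0, -0.01, 0, 0.005, 0, 0, -0.015, 0, 0.005, 0, 0, -0.015, 0, 0.005, 0, 0, -0.015, 0, 0.005, 0, 0, -0.015, 0, 0.005, 0, 0, -0.015, 0, 0.005, 0, 0, -0.015, 0, 0.005, 0, 0, -0.005, 0, 0.005, 0, 0, 0, 0])

```text
clock: 4.03
tool_pos: [506.0, -231.0, 235.4]
ee_rot: [0.999, 0.051, 0.001, 0.0]
ft_force: [0.9, 1.2, -6.8]
width: 8.9
```

```bash
python3 - <<'E'
from h import *
s=status.sense();r=R.from_quat(s["ee_rot"]).as_matrix()
print(s,r)
cv2.imwrite("pics/s2.png",snapshot("side"))
t=np.radians(4.75);g=np.array([541.5,203]);tgt=g-30*np.array([np.cos(t),np.sin(t)])
print(tgt, r[:2,:2].T@(tgt-s["tool_pos"][:2]))
E
```

```text
{'clock': 4.0333, 'joint_pos': array([ 0.37868729,  0.58843478, -0.05446081,  1.77724211,  0.04294687,
        0.77540403, -1.16564268]), 'dq': array([ 0.00074453,  0.03215785, -0.00056785,  0.02710005,  0.00155518,
       -0.02368422,  0.00021537]), 'joint_efforts': array([ 1.14019745e-02, -5.18787539e+01,  5.29320873e-01, -1.58562559e+01,
       -1.28913426e-02,  2.86695007e-01,  1.01270259e-02]), 'tool_pos': array([ 506.03775534, -231.01014472,  235.41281109]), 'ee_rot': array([9.98688951e-01, 5.11828701e-02, 7.98050436e-04, 2.36517650e-04]), 'ft_force': array([ 0.88039081,  1.22984931, -6.82520179]), 'torque': array([ 0.01286642, -0.04519387,  0.03084059]), 'width': 8.89327126564677} [[ 9.94759354e-01  1.02231156e-01  1.61821961e-03]
 [ 1.02231911e-01 -9.94760516e-01 -3.90722105e-04]
 [ 1.56979700e-03  5.54108152e-04 -9.99998614e-01]]
[511.60303493 200.51575377] [  49.65183124 -428.69598037]
```

View pics/s2.png

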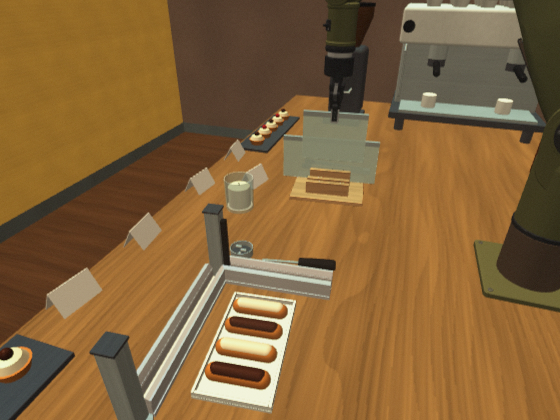

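The pane is lifted and level, with the long pane undisturbed. I'll carry it across above the shoe, stopping a little short to check.

servo_tool(motion=[0.005, 0.001, -0.008, 0, 0.5, 0.005, 0.002, -0.016, 0, 0.6, 0.005, 0.003, -0.024, 0, 0, 0.005, 0.003, -0.024, 0, 0, 0.005, 0.003, -0.024, 0, 0, 0.005, 0.003, -0.024, 0, 0, 0.005, 0.003, -0.024, 0, 0, 0.005, 0.003, -0.024, 0, 0, 0.005, 0.003, -0.024, 0, 0, 0.005, 0.003, -0.024, 0, 0])

```text
clock: 4.92
tool_pos: [513.1, -11.6, 233.1]
ee_rot: [0.999, 0.042, -0.001, -0.0]
ft_force: [0.6, -0.9, -8.1]
width: 8.8
```

servo_tool(motion=[0.005, 0.003, -0.024, 0, 0, 0.005, 0.003, -0.024, 0, 0, 0.005, 0.003, -0.024, 0, 0, 0.005, 0.003, -0.024, 0, 0, 0.005, 0.003, -0.024, 0, 0, 0.005, 0.003, -0.024, 0, 0, 0.005, 0.002, -0.024, 0, 0, 0.005, 0.001, -0.016, 0, 0, 0.005, 0, -0.008, 0, 0, 0.005, 0, 0, 0, 0])

```text
clock: 5.75
tool_pos: [517.8, 182.5, 233.2]
ee_rot: [0.999, 0.044, -0.001, -0.001]
ft_force: [-0.1, -1.1, -6.7]
width: 8.7
```

servo_tool(motion=[0.005, 0, 0, 0, 0, 0.005, 0, 0, 0, 0, 0.005, 0, 0, 0, 0])

```text
clock: 6.0
tool_pos: [519.4, 177.3, 234.1]
ee_rot: [0.999, 0.04, -0.0, 0.001]
ft_force: [0.3, -0.8, -6.8]
width: 8.6
```

```bash
python3 - <<'E'
from h import *
s=status.sense();r=R.from_quat(s["ee_rot"]).as_matrix();c=calibration("wrist");w=snapshot("wrist");ct=calibration("top");tp=snapshot("top")
print(s["clock"],s["tool_pos"],yaw([0,0],r[:2,0]),s["ft_force"],s["torque"])
t=np.radians(4.75);g=np.array([541.5,203]);tgt=g-30*np.array([np.cos(t),np.sin(t)])
print(tgt, r[:2,:2].T@(tgt-s["tool_pos"][:2]))
cv2.imwrite("pics/w3r.png",w);cv2.imwrite("pics/t3r.png",tp)
o=np.hstack([w[:,80:480],cv2.resize(tp[155:275,150:230],None,fx=3.5,fy=3.5,interpolation=2)])
cv2.imwrite("pics/c3.png",cv2.convertScaleAbs(o,alpha=1.5,beta=10));print(o.shape)
for x in(-130,106):
  for y,z in((-24,42),(-12,42),(12,42),(24,42),(0,8)):
    p=[g[0]+x*np.cos(t)-y*np.sin(t),g[1]+x*np.sin(t)+y*np.cos(t),z];print(x,y,z,np.round(proj(c,p)),np.round(proj(ct,p),1))
E
```

```text
6.0 [519.41776767 177.28237988 234.09621026] 4.604294170320252 [ 0.3471771  -0.80481561 -6.76531527] [ 0.02100899 -0.05800124 -0.01636574]
[511.60303493 200.51575377] [ -5.924485   -23.78568793]
(420, 680, 3)
-130 -24 42 [277. 277.] [197.1 267.9]
-130 -12 42 [266. 277.] [193.  268.2]
-130 12 42 [244. 277.] [184.8 268.7]
-130 24 42 [233. 277.] [180.7 269. ]
-130 0 8 [257. 263.] [191.1 268.9]
106 -24 42 [277.  42.] [195.  190.6]
106 -12 42 [264.  42.] [191.  190.8]
106 12 42 [237.  42.] [183.2 191.3]
106 24 42 [224.  42.] [179.3 191.5]
106 0 8 [253.  49.] [189.3 193.6]
```

View pics/c3.png

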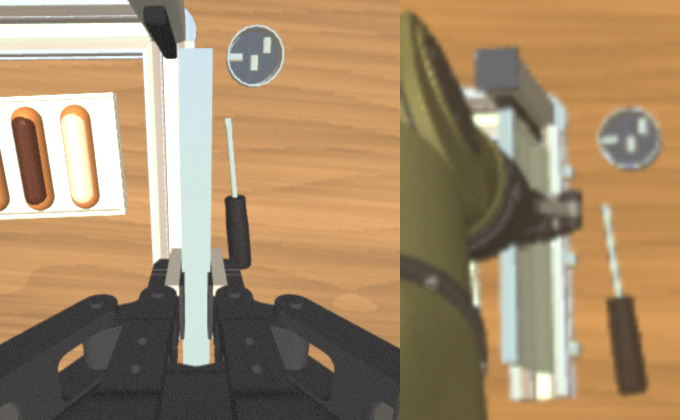

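Shoe edges in the wrist view match the model within 1–2 px: the left lip edge is at about (232,230), predicted 231. I'll align and descend to just above the lips.

servo_tool(motion=[0.005, -0.002, -0.008, 0, 0, 0.005, -0.002, -0.008, 0, 0, 0.005, -0.002, -0.008, 0, 0, 0.005, 0, 0, 0.01, 0, 0.005, 0, 0, 0.015, 0, 0.005, 0, 0, 0.015, 0, 0.005, 0, 0, 0.012, 0, 0.005, 0, 0, 0.006, 0, 0.005, 0, 0, 0, 0, 0.005, 0, 0, 0, 0])

```text
clock: 6.93
tool_pos: [511.4, 203.1, 176.0]
ee_rot: [0.999, 0.042, -0.0, 0.0]
ft_force: [1.3, -0.6, -6.1]
width: 8.8
```

servo_tool(motion=[0.005, 0, 0, 0, 0, 0.005, 0, 0, 0, 0, 0.005, 0, 0, 0, 0])

```text
clock: 7.18
tool_pos: [511.9, 203.1, 177.0]
ee_rot: [0.999, 0.042, 0.001, -0.0]
ft_force: [0.0, -0.7, -5.9]
width: 8.8
```

```bash
python3 - <<'E'
from h import *
s=status.sense();r=R.from_quat(s["ee_rot"]).as_matrix();c=calibration("wrist");w=snapshot("wrist");sd=snapshot("side");ct=calibration("side")
print(s["clock"],s["tool_pos"],yaw([0,0],r[:2,0]),r[2],s["ft_force"],s["torque"])
t=np.radians(4.75);g=np.array([541.5,203]);u=np.array([np.cos(t),np.sin(t)]);v=np.array([-u[1],u[0]]);d=s["tool_pos"][:2]-g;print("guard xy",d@u,d@v)
cv2.imwrite("pics/w4r.png",w);cv2.imwrite("pics/s4r.png",sd)
o=np.hstack([w[:300,150:380],cv2.resize(sd[170:320,180:360],None,fx=2,fy=2,interpolation=2)])
o=cv2.resize(o,None,fx=1.35,fy=1.35,interpolation=2)
cv2.imwrite("pics/c4.png",cv2.convertScaleAbs(o,alpha=1.5,beta=10));print(o.shape)
for x in(-130,-50,60,106):
  for y,z in((-24,42),(24,42)):
    p=[*(g+x*u+y*v),z];print(x,y,z,np.round(proj(c,p)),np.round(proj(ct,p),1))
E
```

```text
7.1833 [511.89759651 203.09477502 176.96409583] 4.765513782472994 [ 1.44302689e-03 -4.12642919e-04 -9.99998874e-01] [ 0.04452373 -0.72213102 -5.87564565] [0.00516319 0.00722613 0.02150034]
guard xy -29.492885963585266 2.545771491371306
(405, 796, 3)
-130 -24 42 [306. 301.] [332.8 269.7]
-130 24 42 [254. 301.] [330.  284.7]
-50 -24 42 [308. 219.] [296.1 264.1]
-50 24 42 [253. 219.] [291.4 278.5]
60 -24 42 [312.  85.] [247.7 256.7]
60 24 42 [250.  85.] [240.8 270.4]
106 -24 42 [314.  20.] [228.2 253.8]
106 24 42 [249.  20.] [220.3 267.1]
```

View pics/c4.png

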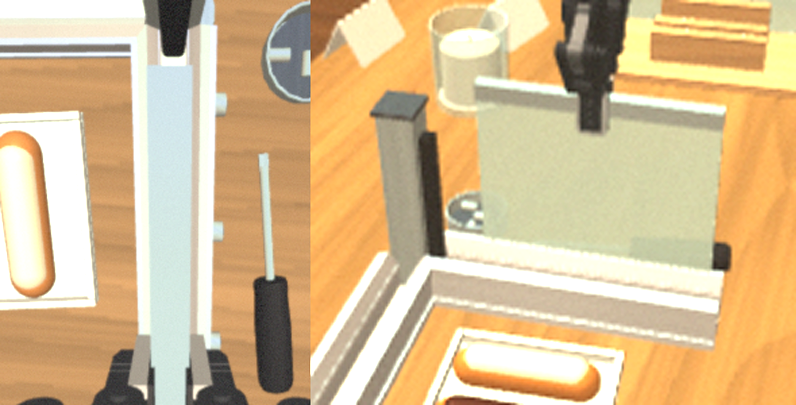

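The pane hangs over the slot (wrist crop: lip edges at 252 and 308, so the centre is about 280). The TCP sits about 2 mm to +y of the slot centre. I'll correct this while descending.

servo_tool(motion=[0.005, 0, 0.002, 0, 0, 0.005, 0, 0, 0.005, 0, 0.005, 0, 0, 0.008, 0, 0.005, 0, 0, 0.008, 0, 0.005, 0, 0, 0.008, 0, 0.005, 0, 0, 0.008, 0, 0.005, 0, 0, 0.006, 0, 0.005, 0, 0, 0.003, 0, 0.005, 0, 0, 0, 0, 0.005, 0, 0, 0, 0])

```text
clock: 8.12
tool_pos: [511.6, 200.9, 130.1]
ee_rot: [0.999, 0.042, -0.0, 0.0]
ft_force: [-0.2, -0.4, -6.5]
width: 8.6
```

servo_tool(motion=[0.005, 0, 0, 0.001, 0, 0.005, 0, 0, 0.001, 0, 0.005, 0, 0, 0.001, 0, 0.005, 0, 0, 0, 0, 0.005, 0, 0, 0, 0])

```text
clock: 8.53
tool_pos: [511.6, 200.9, 127.4]
ee_rot: [0.999, 0.042, 0.0, 0.0]
ft_force: [0.2, -0.6, -6.7]
width: 8.7
```

servo_tool(motion=[0.005, 0, 0, 0.001, 0, 0.005, 0, 0, 0.001, 0, 0.005, 0, 0, 0.001, 0, 0.005, 0, 0, 0.001, 0, 0.005, 0, 0, 0, 0, 0.005, 0, 0, 0, 0])

```text
clock: 9.03
tool_pos: [511.5, 200.9, 123.2]
ee_rot: [0.999, 0.042, -0.0, 0.0]
ft_force: [0.3, -0.7, -7.2]
width: 8.7
```

servo_tool(motion=[0.005, 0, 0, 0.001, 0, 0.005, 0, 0, 0, 0, 0.005, 0, 0, 0, 0])

```text
clock: 9.28
tool_pos: [511.6, 200.9, 122.2]
ee_rot: [0.999, 0.042, -0.0, 0.0]
ft_force: [-0.3, 0.3, -5.7]
width: 8.8
```

servo_tool(motion=[0.005, 0, 0, 0.001, 0, 0.005, 0, 0, 0, 0, 0.005, 0, 0, 0, 0])

```text
clock: 9.53
tool_pos: [511.7, 201.0, 121.5]
ee_rot: [0.999, 0.042, 0.0, -0.0]
ft_force: [-0.4, 0.1, -4.6]
width: 8.6
```

servo_tool(motion=[0.005, 0, 0, 0.001, 0, 0.005, 0, 0, 0, 0, 0.005, 0, 0, 0, 0])

```text
clock: 9.78
tool_pos: [511.8, 201.0, 121.4]
ee_rot: [0.999, 0.042, 0.0, -0.0]
ft_force: [-3.0, -0.2, 5.4]
width: 9.0
```

servo_tool(motion=[0.005, 0, 0, 0.001, 0, 0.005, 0, 0, 0, 0, 0.005, 0, 0, 0, 0])

```text
clock: 10.03
tool_pos: [511.7, 201.1, 121.4]
ee_rot: [0.999, 0.042, 0.001, -0.0]
ft_force: [-4.2, -1.2, 13.7]
width: 8.6
```

```bash
python3 - <<'E'
from h import *
s=status.sense();r=R.from_quat(s["ee_rot"]).as_matrix();sd=snapshot("side")
print(s["clock"],s["tool_pos"],yaw([0,0],r[:2,0]),r[2],s["ft_force"],s["torque"])
t=np.radians(4.75);g=np.array([541.5,203]);u=np.array([np.cos(t),np.sin(t)]);v=np.array([-u[1],u[0]]);d=s["tool_pos"][:2]-g;print("guard xy",d@u,d@v)
o=cv2.resize(sd[170:320,180:360],None,fx=4,fy=4,interpolation=2)
cv2.imwrite("pics/c5.png",cv2.convertScaleAbs(o,alpha=1.5,beta=10))
E
```

```text
10.0333 [511.74318167 201.07193316 121.41069517] 4.7673882534482965 [ 1.29533581e-03 -4.80528110e-04 -9.99999046e-01] [-4.1924265  -1.2059934  13.72816116] [-0.31704806  0.94574018  0.03687667]
guard xy -29.814278368772293 0.5426638847422254
```

View pics/c5.png

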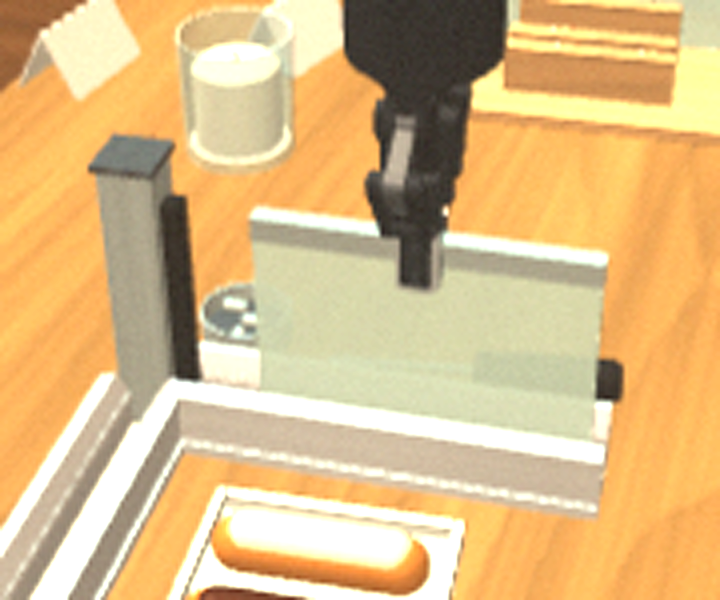

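The pane stands seated in the shoe with a clear gap to the seal; the floor load is about 20 N. I'll ease that off, then slide forward.

servo_tool(motion=[0.005, 0, 0, -0.001, 0, 0.005, 0, 0, -0.0003, 0, 0.005, 0, 0, 0, 0, 0.005, 0, 0, 0, 0, 0.005, 0, 0, 0, 0])

```text
clock: 10.5
tool_pos: [511.7, 201.0, 121.4]
ee_rot: [0.999, 0.042, 0.0, -0.0]
ft_force: [-2.9, -0.2, 7.3]
width: 8.9
```

servo_tool(motion=[0.005, 0.002, 0, 0, 0, 0.005, 0.003, 0, 0, 0, 0.005, 0.003, 0, 0, 0, 0.005, 0.003, 0, 0, 0, 0.005, 0.003, 0, 0, 0, 0.005, 0.003, 0, 0, 0, 0.005, 0.003, 0, 0, 0, 0.005, 0, 0, 0, 0, 0.005, 0, 0, 0, 0])

```text
clock: 11.25
tool_pos: [532.1, 203.1, 121.5]
ee_rot: [0.999, 0.042, 0.001, -0.0]
ft_force: [-2.2, -1.2, 6.5]
width: 8.7
```

servo_tool(motion=[0.005, 0, 0, -0.0006, 0, 0.005, 0.002, 0, 0, 0, 0.005, 0.002, 0, 0, 0, 0.005, 0.002, 0, 0, 0, 0.005, 0.002, 0, 0, 0, 0.005, 0.001, 0, 0, 0, 0.005, 0, 0, 0, 0, 0.005, 0, 0, 0, 0])

```text
clock: 11.92
tool_pos: [540.6, 203.5, 121.4]
ee_rot: [0.999, 0.042, 0.0, -0.0]
ft_force: [-2.9, -0.4, 5.5]
width: 8.9
```

servo_tool(motion=[0.005, 0.001, 0, 0, 0, 0.005, 0.001, 0, 0, 0, 0.005, 0, 0, 0, 0, 0.005, 0, 0, 0, 0])

```text
clock: 12.25
tool_pos: [542.4, 203.6, 121.5]
ee_rot: [0.999, 0.042, -0.0, -0.0]
ft_force: [-3.2, -0.1, 5.9]
width: 8.9
```

servo_tool(motion=[0.005, 0.001, 0, 0, 0, 0.005, 0.001, 0, 0, 0, 0.005, 0, 0, 0, 0, 0.005, 0, 0, 0, 0])

```text
clock: 12.58
tool_pos: [544.4, 203.8, 121.5]
ee_rot: [0.999, 0.042, -0.0, -0.0]
ft_force: [-3.3, 0.1, 5.8]
width: 9.0
```

servo_tool(motion=[0.005, 0.001, 0, 0, 0, 0.005, 0.001, 0, 0, 0, 0.005, 0, 0, 0, 0, 0.005, 0, 0, 0, 0])

```text
clock: 12.92
tool_pos: [546.4, 203.9, 121.4]
ee_rot: [0.999, 0.042, -0.0, -0.0]
ft_force: [-3.3, -0.7, 4.6]
width: 8.6
```

servo_tool(motion=[0.005, 0.001, 0, 0, 0, 0.005, 0, 0, 0, 0, 0.005, 0, 0, 0, 0])

```text
clock: 13.17
tool_pos: [547.4, 204.0, 121.5]
ee_rot: [0.999, 0.042, -0.0, -0.0]
ft_force: [-3.6, 0.3, 6.0]
width: 8.6
```

servo_tool(motion=[0.005, 0.001, 0, 0, 0, 0.005, 0, 0, 0, 0, 0.005, 0, 0, 0, 0])

```text
clock: 13.42
tool_pos: [548.3, 204.1, 121.5]
ee_rot: [0.999, 0.042, -0.0, -0.0]
ft_force: [-4.0, -0.9, 5.2]
width: 8.9
```

servo_tool(motion=[0.005, 0.001, 0, 0, 0, 0.005, 0, 0, 0, 0, 0.005, 0, 0, 0, 0])

```text
clock: 13.67
tool_pos: [549.0, 204.2, 121.5]
ee_rot: [0.999, 0.042, -0.0, 0.0]
ft_force: [-3.7, -0.4, 6.7]
width: 8.7
```

servo_tool(motion=[0.005, 0.001, 0, 0, 0, 0.005, 0, 0, 0, 0, 0.005, 0, 0, 0, 0])

```text
clock: 13.92
tool_pos: [549.3, 204.2, 121.5]
ee_rot: [0.999, 0.042, -0.001, 0.0]
ft_force: [-5.2, -0.6, 8.3]
width: 8.8
```

servo_tool(motion=[0.005, 0.001, 0, 0, 0, 0.005, 0, 0, 0, 0, 0.005, 0, 0, 0, 0])

```text
clock: 14.17
tool_pos: [549.7, 204.2, 121.4]
ee_rot: [0.999, 0.042, -0.002, 0.0]
ft_force: [-5.8, -0.8, 8.9]
width: 8.6
```

```bash
python3 - <<'E'
from h import *
for k in range(4):
    s=status.sense();sd=snapshot("side");print(np.round(s["ft_force"],2),np.round(s["torque"],2),np.round(s["tool_pos"],2))
r=R.from_quat(s["ee_rot"]).as_matrix();print(r[2],yaw([0,0],r[:2,0]))
w=snapshot("wrist")
a=cv2.resize(sd[195:290,210:345],None,fx=3.5,fy=3.5,interpolation=2);b=cv2.resize(w[0:166,200:340],None,fx=2,fy=2,interpolation=2)
o=np.hstack([a,b]) if a.shape[0]==b.shape[0] else np.hstack([a[:332],b[:332]])
cv2.imwrite("pics/c6.png",cv2.convertScaleAbs(o,alpha=1.6,beta=15));print(o.shape)
E
```

```text
[-5.84 -0.79  8.85] [-0.    1.11 -0.05] [549.71 204.23 121.45]
[-7.4  -1.71  8.36] [-0.05  1.1   0.02] [549.7  204.24 121.46]
[-6.42 -0.96  9.  ] [-0.09  1.07 -0.  ] [549.7  204.24 121.47]
[-6.19 -0.89  8.26] [-0.06  1.06  0.03] [549.68 204.19 121.44]
[-3.32765245e-03  3.89660600e-04 -9.99994387e-01] 4.7941641591187825
(332, 752, 3)
```

View pics/c6.png

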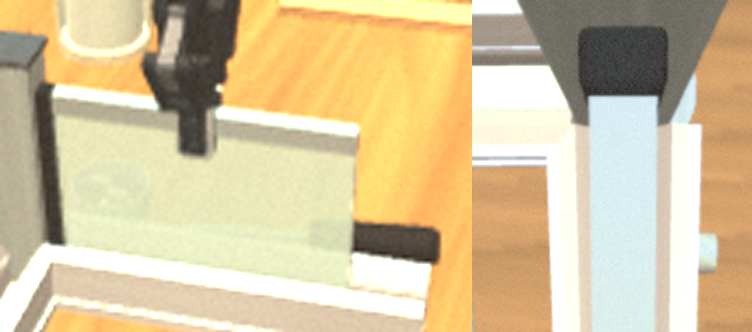

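The pane's front edge now touches the seal squarely and stands centred and upright. Seal force is probably only 3–4 N so far, since about 3 N of the reading is friction. I'll keep pushing in small steps.

servo_tool(motion=[0.005, 0.001, 0, -0.0003, 0, 0.005, 0, 0, 0, 0, 0.005, 0, 0, 0, 0, 0.005, 0, 0, 0, 0])

```text
clock: 14.75
tool_pos: [550.1, 204.3, 121.5]
ee_rot: [0.999, 0.042, -0.002, 0.0]
ft_force: [-6.5, -0.4, 8.2]
width: 9.1
```

servo_tool(motion=[0.005, 0.001, 0, -0.0003, 0, 0.005, 0, 0, 0, 0, 0.005, 0, 0, 0, 0, 0.005, 0, 0, 0, 0])

```text
clock: 15.08
tool_pos: [550.5, 204.3, 121.5]
ee_rot: [0.999, 0.042, -0.003, 0.001]
ft_force: [-8.3, -1.5, 7.2]
width: 8.7
```

servo_tool(motion=[0.005, 0.001, 0, 0, 0, 0.005, 0, 0, 0, 0, 0.005, 0, 0, 0, 0, 0.005, 0, 0, 0, 0])

```text
clock: 15.42
tool_pos: [550.9, 204.3, 121.5]
ee_rot: [0.999, 0.042, -0.003, 0.001]
ft_force: [-9.4, -0.5, 8.8]
width: 8.9
```

servo_tool(motion=[0.005, 0.001, 0, 0, 0, 0.005, 0, 0, 0, 0, 0.005, 0.001, 0, -0.0003, 0, 0.005, 0, 0, 0, 0, 0.005, 0, 0, 0, 0, 0.005, 0, 0, 0, 0])

```text
clock: 15.92
tool_pos: [551.7, 204.3, 121.6]
ee_rot: [0.999, 0.042, -0.005, 0.001]
ft_force: [-11.4, -1.1, 9.8]
width: 8.8
```

servo_tool(motion=[0.005, 0.0007, 0, 0, 0, 0.005, 0, 0, 0, 0, 0.005, 0, 0, 0, 0, 0.005, 0, 0, 0, 0, 0.005, 0, 0, 0, 0, 0.005, 0, 0, 0, 0])

```text
clock: 16.42
tool_pos: [552.0, 204.3, 121.6]
ee_rot: [0.999, 0.042, -0.005, 0.001]
ft_force: [-12.4, -0.5, 11.0]
width: 8.9
```

```bash
python3 - <<'E'
from h import *
for k in range(8):
    s=status.sense();sd=snapshot("side");print(np.round(s["ft_force"],2),np.round(s["torque"],2),np.round(s["tool_pos"],2),s["width"],abs(s["dq"]).max())
r=R.from_quat(s["ee_rot"]).as_matrix();print(s["clock"],r[2],yaw([0,0],r[:2,0]))
a=cv2.resize(sd[185:295,205:355],None,fx=5,fy=5,interpolation=2)
cv2.imwrite("pics/c7.png",cv2.convertScaleAbs(a,alpha=1.6,beta=15))
E
```

```text
[-12.41  -0.49  10.97] [-0.    2.01  0.  ] [551.95 204.34 121.64] 8.93772445113332 0.001682113530839271
[-12.25  -1.21  10.04] [-0.05  2.07  0.03] [551.94 204.31 121.63] 9.134645003125907 0.0016805833987298502
[-13.45  -0.98  10.27] [-0.06  1.98 -0.01] [551.89 204.33 121.6 ] 9.043287614468793 0.0014508986961605272
[-12.74  -1.57  10.13] [-0.13  2.06 -0.  ] [551.93 204.32 121.61] 8.876859968612097 0.0023510991718930364
[-12.19  -0.94  10.32] [-0.13  2.03  0.01] [551.93 204.31 121.63] 8.751229436391773 0.0017703339061555714
[-11.61  -1.34   9.45] [-0.11  1.97  0.02] [551.9  204.34 121.61] 8.878334933142767 0.0013053353610496463
[-12.46  -0.95   9.61] [-0.08  2.01  0.01] [551.93 204.3  121.62] 8.5988025184861 0.002095866396588434
[-12.33  -1.51  10.2 ] [-0.1   2.04  0.05] [551.9  204.33 121.6 ] 8.907498688026367 0.0018968474555456894
16.7667 [-0.01019732  0.00145704 -0.99994694] 4.839230902379664
```

View pics/c7.png

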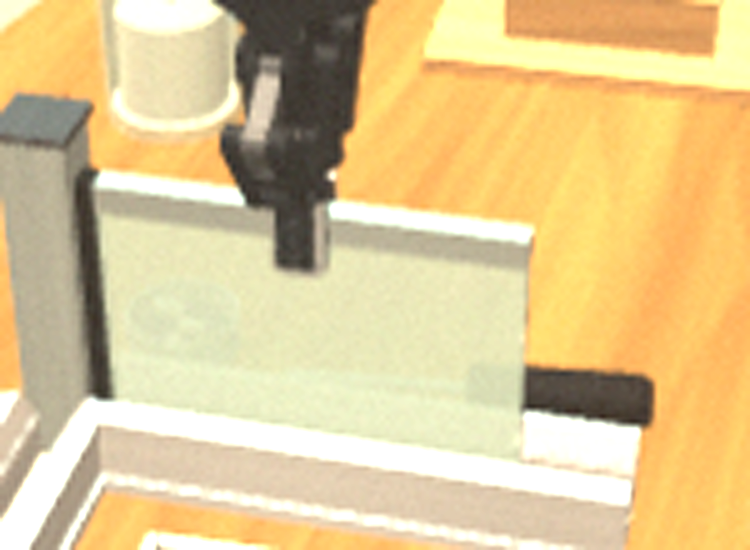

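The pane is upright, seated and gripped, pressed against the visibly squashed seal. The forces are steady.

```bash
python3 -c "
from rig import manip;print(manip.close_job())"
```

```text
the job is handed in; nothing more can be done
None
```

The shorter pane is in the end shoe, gripped and pressed against the seal with about 9–10 N. I handed the job in at 16.8 s of robot time; the interface gives no verdict.

**What I did:** I took the pane from the rack's left slot and set it upright on the shoe floor, about 35 mm short of the seal. Setting it down loaded the floor with about 20 N at most. I then slid it forward in small steps, which became 1 mm at a time near the seal.

**Last checks:**

| Check | Reading |
|---|---|
| Push along the shoe | 11.6–13.5 N at the wrist, steady; about 2–3 N of it is friction in the shoe |
| Seal squash | about 3 mm, from the tool's travel past first contact; that alone would give about 10 N |
| Pane position | TCP stayed at seated height (121.4–121.6 mm) and under 1 mm from the slot's centre line |
| Tool tilt | about 0.01 rad |
| Alignment with the shoe | tool within about 0.1° of the measured shoe direction |
| Grip | holding at 70 N, arm at rest |

- **Uncertainty:** the seal force is inferred, not measured directly. The friction share was estimated from the readings just before contact. They were slightly higher than 0.12 friction would explain, so the true seal force could be off by 1–2 N.
- **Other objects:** I saw no sign that anything else moved. The long pane and tongs were out of the final close-up; the last full view, just after the lift, showed the long pane still in its slot.

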